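Fit the hot-water thermometer in its collet gland

ROBOT

A 6-joint arm with a two-finger parallel gripper is mounted at the origin on the work surface. World frame = base frame: x ahead of the robot, y to its left, z up, the work surface at z = 0. Lengths are in m, angles in degrees, forces in N, time in s.
With the tool pointing down it reaches from about 0.4 to 0.925 m from the base axis. Payload 3.4 kg.
Tool frame: the origin (TCP) lies midway between the tips of the shut fingers; the grasp point (between the pads) lies hold_point_z behind it (hold_point_z is the distance from the TCP to the grasp point, in m); z points along the fingers, y is the direction in which the jaws open and shut (so a half turn about z gives the same grasp; the last joint's range is limited). The gripper opens to 85 mm and grips with 20 to 120 N. Pads are 22 mm wide; open, the fingers measure 114 mm over their backs; the gripper's body (76 mm by 85 mm) begins 54 mm behind the grasp point. The pads swing forward as they close: fully open they stand 13 mm farther back than shut.
Start: joints at [62.366, 17.578, 86.31, -0, 76.112, -4.211], TCP at [0.229, 0.528, 0.231] pointing down, gripper open.
Joint ranges: [-179.03, 179.03], [-60, 130.46], [8.19, 133.38], [-81.62, 261.62], [5.75, 156.47], [-153.77, 153.77]. Speed limits (degrees/s): [147.25, 147.25, 180, 180, 180, 180].

INTERFACE

Orientations are given as [roll, pitch, yaw] about the fixed x, y, z axes, in that order (R = Rz(yaw) Ry(pitch) Rx(roll)).
In Python, from cell import get_state, snapshot, sign_off, hold_point_z gives the robot as it stands.
- The arm moves only by the tool arm_command, never from a script. Its arguments are lists of equal length, an entry for each row: "offset": the shift along the tool's x, y, z in cm, a list of three; "twist": the turn about the tool's z in degrees. A call has 1 to 20 rows; each row is the pose to reach, as a shift and turn from the pose commanded when the call began, along the tool's axes at that moment; what a row does not reach only later rows make up. A row lasts 1/12 s, in which the tool goes at most 41.7 mm and 7.16 degrees, less where a joint would pass 70% of its speed; a pose out of reach is approached as far as the arm can. A call with a gripper value outside its range is refused whole. "claw" is the gripper command: -1 is fully open, 1 is shut, values between are in proportion, set as the call begins (left out, the last holds). The fingers move at their own pace and stop on an object; the grip force is fixed at half the most. Time passes only in rows, so rows that repeat a pose let the fingers close. It gives the time, the measured TCP pose, the force and the opening at its end, in the units of the state.
- get_state(): the state, without advancing time (a new reading comes with each control period).
- snapshot(name): name is "side" or "top"; returns a dict with "color" (480x640x3 uint8, red, green, blue), "z_map" (480x640 float32, m along the optical axis (not along the pixel's ray), 0 where there is no reading), "mtx" (3x3 intrinsics, pixels), "position" and "rotation" of the camera in the world. Camera axes: x right, y up, looking along -z (the intrinsics and any distortion apply to the point x, -y, -z); pixel columns grow to the right and rows downward; lengths in m; the calibration is good to about 2 mm. A picture is of the moment at which its call begins.
- sign_off(): hands the job in, once; it reports no verdict.
The state is a dict: "time_s": time; "qpos": joint angles; "dq": joint speeds; "effort": joint torques, N m; "tcp_pos": TCP position; "orientation": TCP orientation; "wrist_force": force on the tool from outside, world axes, zero at the start; "torque": the same for the moment, N m; "grip_width": finger opening in m.
Only numpy, scipy, OpenCV 4.12 (cv2) and the standard library are available. Lean on these libraries where they do the work, as an engineer would, in place of code of your own. Each camera call takes 0.05 s, during which the arm holds its last target.

TASK

Take the red dial thermometer out of the white rack and push its stem gently down into the brass collet gland until it is fully home. Then turn the knurled steel nut clockwise, seen from above, until the collet grips the stem snugly, without straining it, and let go. Leave the other two thermometers in the rack and the loose things on the bench where they are.

Things in the scene. Friction and masses are not known exactly. Their poses are not given: they have to be found in the camera images.
- red_head (a point): Centre of the drum of the red thermometer, the one to fit, upright in one of the rack's three holes. The red drum (34 mm diameter, 16 mm tall, white dial on top) is what to grasp, from above. Below it: a steel neck (20 mm diameter, 10 mm tall) and a stem (8 mm diameter, 40 mm long). The point is 58 mm above the stem's end, 8 mm below the dial's face; z points up.
- red: The same red thermometer; origin at the lower end of its stem, z up along the stem. The stem's last 3.5 mm taper to 4.4 mm. Mass about 0.14 kg.
- blue_head (a point): Centre of the drum of the blue thermometer, otherwise the same as the red one, in another hole of the rack; leave it.
- green_head (a point): Centre of the drum of the green thermometer, likewise; leave it.
- rack: White plastic block, 64 (x) x 180 (y) x 45 mm high, fixed to the bench, origin at the centre of its underside. Three holes 34 mm deep in a row along its y axis, 55 mm apart, hold the thermometers loosely; grasp one with the fingers closing along the rack's x axis. A drum's centre is 69 mm above the bench there; raise it 60 mm to clear the rack.
- mouth (a point): Mouth of the brass collet gland, 86 mm above the bench: a vertical bore of 9.4 mm in a core of 24 mm diameter, fixed on a pipe tee with a dark base plate of 110 x 100 mm. z up. The seat is 36 mm below it. Two spring balls 26 mm below the mouth resist the stem: 6 to 10 N of push to part them, then about 6 N of drag; the thermometer's weight alone does not carry it past them.
- seat: Firm metal seat at the bottom of the bore; origin at the centre of its upper face, on the axis, z up. Fully home: the stem's end stands on it, and the underside of the neck is then 4 mm above the mouth, the drum's centre 22 mm above the mouth. Pressing on the seat with more than 40 N damages the stem.
- nut_mid (a point): Middle of the knurled round steel nut around the core, on its vertical axis: 48 mm diameter, 22 mm tall, its top 2 mm below the mouth; the column below it is 34 mm in diameter. Grasp it from above at any angle; a seated thermometer's dial is 30 mm above the mouth. Clockwise seen from above closes the jaws. Its starting angle is unknown; it stays where it is left.
- jaw0: One of three jaws in the gland, hidden, 5 to 19 mm below the mouth; they meet the stem after 0.3 to 1.05 rad of nut. The free nut only has a friction of 0.4 N m. Then it pushes back, anticlockwise, 0.08 N m more for each further 0.1 rad. Snug is 0.2 to 0.35 N m of push-back (signed change from readings on the free nut taken alike, all moving or all at rest); over 0.45 N m strains it.
- spanner: Small flat spanner with a blue handle, 165 mm long, lying on the bench to the right of the gland; leave it. Origin under its middle.
- tub: White open plastic cup, 100 mm wide, 80 mm tall, beyond the gland and rack; leave it. Origin at its foot.
- pan: Open steel pan, 160 x 170 x 65 mm, far left; leave it. Origin at its foot.
- jar: White jar with a blue cap, 72 mm wide, 50 mm tall, near left; leave it. Origin at its foot.
- stopper: Black rubber stopper, 56 mm wide, 40 mm tall, near right; leave it. Origin at its foot.
There are look-alikes about, which are no part of the job. Leave any purple look-alike of the part that bears mouth alone.

How it is judged:
By the outcome, as a careful person would: the job done as asked, in the order asked, and still so for the second after the job is handed in, with the robot touching nothing.
It also fails if it takes over 64 s, if anything falls off the work surface, if the arm or the gripper's body presses on something with over 40 N, if the wrist force passes 120 N, or if a joint passes its speed limit or range.

## Working session

There is one attempt and no reset: what is moved stays moved. The work goes in short steps, Python scripts to look and compute and a tool call to move; the robot and the scene stay as the last step left them, time stands still between calls to the robot, and variables do not carry over. Pictures are saved under pics/ and viewed, and the job is handed in when it is done.

Besides the shell and the picture viewer there is one more tool, called after "Call:" as a command line: name --pt "numbers of a row" for each row, then --argument value for the rest. arm_command: Moves the arm, as the interface text tells. Its arguments: {"type":"object","properties":{"offset":{"type":"array"},"twist":{"type":"array"},"claw":{"type":"number"}},"required":["offset","twist"]}

```bash
mkdir -p pics; ls; python3 - <<'E'
from cell import *
import cv2,numpy as np
print(get_state(), hold_point_z if not callable(hold_point_z) else hold_point_z())
for n in("side","top"):
    s=snapshot(n); cv2.imwrite(f"pics/{n}0.png",s["color"][:,:,::-1]); np.savez(f"{n}0.npz",**s)
    print(n,s["mtx"],s["position"],s["rotation"],s.keys())
E
```

```text
pics
{'time_s': 0.0, 'qpos': array([ 6.23668577e+01,  1.76214829e+01,  8.63841014e+01,  7.53837228e-04,
        7.61107618e+01, -4.20971395e+00]), 'dq': array([ 0.02775233, -0.09746042,  0.0790526 ,  0.01443097, -0.10069817,
        0.05093349]), 'effort': array([ 2.13001417e-04, -4.57554030e+01, -2.51911408e+01, -8.01573651e-05,
        1.34021961e-02, -5.73358577e-06]), 'tcp_pos': array([0.2282541 , 0.52699142, 0.23038742]), 'orientation': array([-1.79884021e+02, -9.27010274e-03,  1.56576381e+02]), 'wrist_force': array([-0.28920249,  0.41783723, -0.22236259]), 'torque': array([0.03591504, 0.0105158 , 0.05817514]), 'grip_width': 0.08545539606154147} 0.0187
side [[506.20986172   0.         320.20264371]
 [  0.         506.20986172 247.34394125]
 [  0.           0.           1.        ]] [0.45341841 0.82748555 0.83218526] [  48.44934434   -0.41535705 -174.92868913] dict_keys(['color', 'z_map', 'mtx', 'position', 'rotation'])
top [[472.10441329   0.         315.10545591]
 [  0.         472.10441329 235.55902437]
 [  0.           0.           1.        ]] [0.47529986 0.03645703 1.21383013] [ 2.46911558e+00 -9.05877411e-02 -9.13196319e+01] dict_keys(['color', 'z_map', 'mtx', 'position', 'rotation'])
```

View pics/side0.png

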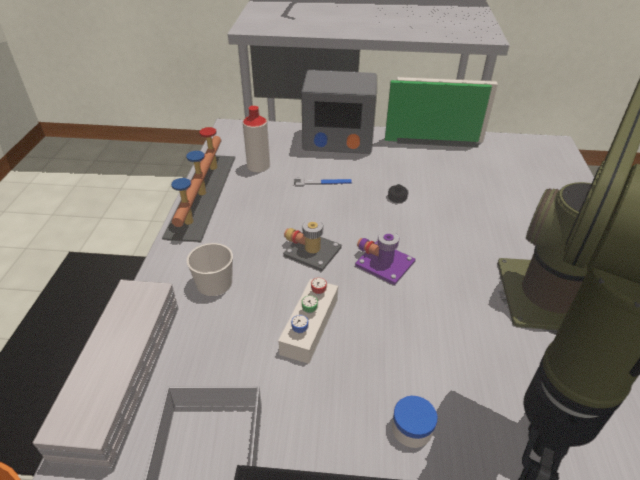

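View pics/top0.png

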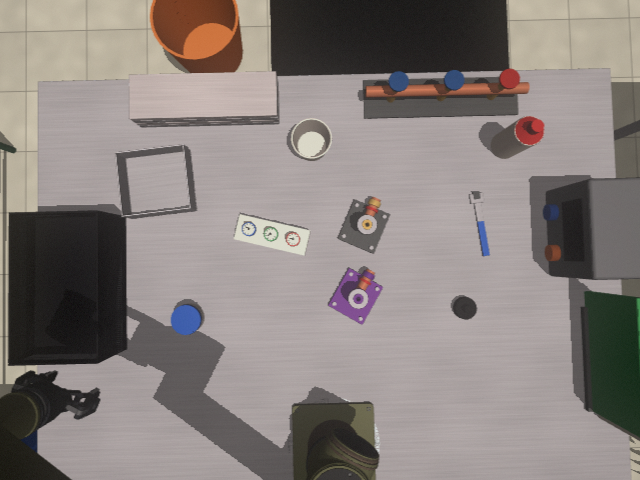

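Side view: the red thermometer is at about (319,285) and the brass gland at (313,228). Top view: red is at (292,239) and the gland at (367,224). The purple one at (358,298) is the decoy. Next I'll measure.

```bash
cat > h.py <<'E'
import numpy as np,cv2
from scipy.spatial.transform import Rotation as Ro
def cam(s):
    R=Ro.from_euler('xyz',s["rotation"],degrees=True).as_matrix()
    return np.array(s["mtx"]),R,np.array(s["position"])
def cloud(s):
    K,R,p=cam(s); z=s["z_map"]; v,u=np.mgrid[:480,:640]
    P=np.stack([(u-K[0,2])/K[0,0]*z,-(v-K[1,2])/K[1,1]*z,-z],-1)
    return P@R.T+p
def ray(s,u,v):
    K,R,p=cam(s); d=R@np.array([(u-K[0,2])/K[0,0],-(v-K[1,2])/K[1,1],-1]); return p,d
def atz(s,u,v,z):
    p,d=ray(s,u,v); return p+d*(z-p[2])/d[2]
def proj(s,X):
    K,R,p=cam(s); c=R.T@(np.array(X)-p); return K[0,0]*c[0]/-c[2]+K[0,2], K[1,1]*c[1]/c[2]+K[1,2]
E
python3 - <<'E'
from h import *
for n,box,g in(("top",(225,180,400,260),None),("side",(270,210,350,365),None)):
    s=np.load(n+"0.npz"); c=cloud(s); col=s["color"]
    x0,y0,x1,y1=box; k=5 if n=="side" else 4.5
    k=int(600/max(x1-x0,y1-y0))
    im=cv2.resize(col[y0:y1,x0:x1,::-1],None,fx=k,fy=k,interpolation=cv2.INTER_CUBIC); cv2.imwrite(f"pics/{n}z.png",im); print(n,k)
    hsv=cv2.cvtColor(col,cv2.COLOR_RGB2HSV); m=np.zeros((480,640),bool); m[y0:y1,x0:x1]=True
    pts={"table":(c[300:400,250:290] if n=="top" else c[380:400,300:360])[...,2].mean()}
    print(pts)
    H,S,V=hsv[...,0].astype(int),hsv[...,1],hsv[...,2]
    for nm,(a,b) in dict(red=(172,186),green=(50,80),blue=(105,125)).items():
        hh=np.where(H<10,H+180,H) if nm=="red" else H
        q=m&(hh>=a)&(hh<=b)&(S>100)
        q&=(c[...,2]>.055)
        P=c[q]; print(nm,q.sum(),P.mean(0).round(4) if len(P) else 0,P.min(0).round(3),P.max(0).round(3))
    q=m&(c[...,2]>.04)&(c[...,2]<.05)&(S<40)
    r=c[q][:,:2]; print("rack top",cv2.minAreaRect(r.astype(np.float32)))
    q=m&(c[...,2]>.075)&(c[...,2]<.095)
    for t in c[q][:0]:pass
    lab,L=cv2.connectedComponents(q.astype(np.uint8))
    for i in range(1,lab):
        if (L==i).sum()>30:
            P=c[L==i]; print("comp",(L==i).sum(),P.mean(0).round(4),P.min(0).round(4),P.max(0).round(4),np.median(P[:,2]))
            r=cv2.minEnclosingCircle(P[:,:2].astype(np.float32)); print(r)
E
```

```text
top 3
{'table': np.float64(0.006265851291854637)}
red 22 [0.5115 0.0808 0.1799] [0.475 0.036 0.072] [0.534 0.101 1.214]Traceback (most recent call last):
  File "<stdin>", line 15, in <module>
    return umr_minimum(a, axis, None, out, keepdims, initial, where)
ValueError: zero-size array to reduction operation minimum which has no identity
```

```bash
sleep 0
```

```text
(no output)
```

View pics/topz.png

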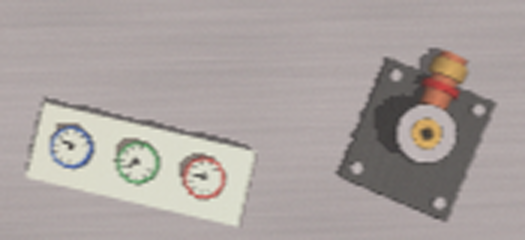

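```bash
cat > m.py <<'E'
from h import *
for n,box in(("top",(225,180,400,260)),("side",(270,210,350,365))):
    s=np.load(n+"0.npz"); c=cloud(s); col=s["color"]
    x0,y0,x1,y1=box
    k=int(580/max(x1-x0,y1-y0))
    im=cv2.resize(col[y0:y1,x0:x1,::-1],None,fx=k,fy=k,interpolation=cv2.INTER_CUBIC); cv2.imwrite(f"pics/{n}z.png",im); print(n,k)
    lab=cv2.cvtColor(col,cv2.COLOR_RGB2LAB).astype(float)
    m=np.zeros((480,640),bool); m[y0:y1,x0:x1]=True
    a,b=lab[...,1]-128,lab[...,2]-128
    ref=np.median(c[m],0); print("med",ref)
    for nm,q in dict(red=(a>12)&(b<a*.9),green=(a<-8),blue=(b<-10)).items():
        q=m&q&(s["z_map"]>0)&(c[...,2]>.05)&(c[...,2]<.1)
        P=c[q]; v,u=np.nonzero(q)
        if len(P): print(nm,q.sum(),P.mean(0).round(4),P.min(0).round(3),P.max(0).round(3),"px",u.min(),u.max(),v.min(),v.max())
    q=m&(c[...,2]>.037)&(c[...,2]<.053)
    L0,L=cv2.connectedComponents(q.astype(np.uint8)); i=1+np.argmax([(L==j).sum() for j in range(1,L0)])
    print("rack top",cv2.minAreaRect(c[L==i][:,:2].astype(np.float32)))
    q=m&(c[...,2]>.062)&(c[...,2]<.095)
    N,L=cv2.connectedComponents(q.astype(np.uint8))
    for i in range(1,N):
        if (L==i).sum()>30:
            P=c[L==i]; v,u=np.nonzero(L==i); print("comp",(L==i).sum(),P.mean(0).round(4),P.min(0).round(4),P.max(0).round(4),"px",u.min(),u.max(),v.min(),v.max())
E
python3 m.py
```

```text
top 3
med [0.56752253 0.03938212 0.00095967]
red 38 [0.5176 0.0856 0.0767] [0.503 0.072 0.072] [0.534 0.104 0.082] px 286 299 232 245
green 57 [0.5317 0.1392 0.0763] [0.516 0.125 0.072] [0.547 0.157 0.081] px 264 277 227 240
blue 44 [0.5441 0.1914 0.0765] [0.529 0.178 0.071] [0.561 0.21  0.082] px 242 255 222 235
rack top ((0.5313665866851807, 0.14064007997512817), (0.1802552342414856, 0.06409212201833725), 75.63831329345703)
comp 326 [ 0.5482 -0.0909  0.0832] [ 0.5247 -0.1157  0.0621] [ 0.573  -0.0674  0.0905] px 357 377 214 234
comp 160 [0.5444 0.193  0.0765] [0.5292 0.1768 0.0626] [0.5612 0.2097 0.083 ] px 242 256 222 235
comp 156 [0.5311 0.1403 0.0765] [0.5159 0.1237 0.0653] [0.5475 0.1567 0.0819] px 264 278 227 240
comp 149 [0.5174 0.087  0.0769] [0.5026 0.0704 0.0682] [0.5343 0.1038 0.0829] px 286 300 232 245
side 3
med [0.53784158 0.04496719 0.00094209]
red 96 [0.5167 0.0999 0.0714] [0.501 0.079 0.06 ] [0.533 0.108 0.079] px 311 326 279 293
green 101 [0.5292 0.153  0.0715] [0.515 0.126 0.06 ] [0.546 0.16  0.079] px 302 317 296 312
blue 94 [0.5426 0.2076 0.0716] [0.529 0.183 0.061] [0.561 0.214 0.079] px 291 307 317 332
rack top ((0.5305588245391846, 0.142645925283432), (0.18366070091724396, 0.06539363414049149), 75.5544204711914)
comp 333 [ 0.5467 -0.0819  0.0795] [ 0.5244 -0.1142  0.0624] [ 0.5705 -0.0632  0.0892] px 303 322 220 238
comp 211 [0.5163 0.0934 0.0743] [0.5006 0.0736 0.0624] [0.5327 0.1084 0.0801] px 311 326 278 293
comp 228 [0.5299 0.1467 0.0743] [0.5147 0.1263 0.0623] [0.546  0.16   0.0804] px 302 317 296 312
comp 257 [0.5432 0.1995 0.0745] [0.5274 0.1783 0.0622] [0.5609 0.2139 0.0802] px 291 308 315 332
```

```bash
sleep 0
```

```text
(no output)
```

View pics/sidez.png

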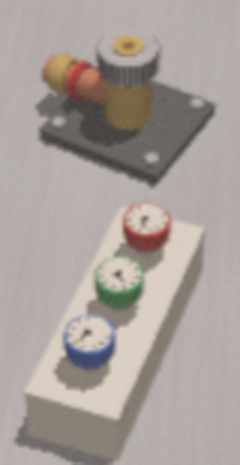

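```bash
cat >> h.py <<'E'
from scipy.optimize import minimize
from scipy.ndimage import map_coordinates,gaussian_filter
def circfit(s,X0,r,span=.006,chan=None):
    """find xy of horizontal circle radius r at height X0[2] by colour contrast across its edge"""
    im=cv2.cvtColor(s["color"],cv2.COLOR_RGB2LAB).astype(float)
    im=[gaussian_filter(im[...,i],.6) for i in range(3)]
    t=np.linspace(0,2*np.pi,72,endpoint=False)
    K,R,p=cam(s)
    def P(X,rr):
        Q=np.stack([X[0]+rr*np.cos(t),X[1]+rr*np.sin(t),np.full_like(t,X0[2])],1)
        c=(Q-p)@R; return np.stack([K[1,1]*c[:,1]/c[:,2]+K[1,2],-K[0,0]*c[:,0]/c[:,2]+K[0,2]])
    def f(X):
        d=0
        for a in im:
            d=d+(map_coordinates(a,P(X,r+.0015),order=1)-map_coordinates(a,P(X,r-.0015),order=1))**2
        return -np.sqrt(d).mean()
    g=np.arange(-span,span+1e-9,.0005)
    F=np.array([[f((X0[0]+a,X0[1]+b)) for b in g] for a in g])
    i,j=np.unravel_index(F.argmin(),F.shape)
    w=np.exp(-(F-F.min())/(abs(F.min())*.03)); w/=w.sum()
    return np.array([X0[0]+(w.sum(1)*g).sum(),X0[1]+(w.sum(0)*g).sum()]),F.min(),(X0[0]+g[i],X0[1]+g[j])
E
python3 - <<'E'
from h import *
S={n:np.load(n+"0.npz") for n in("top","side")}
for n,s in S.items():
    for nm,X,r in (("red",(.517,.088,.077),.017),("green",(.531,.141,.077),.017),("blue",(.5445,.194,.077),.017),("nut",(.548,-.0905,.084),.024),("mouth",(.548,-.0905,.086),.012),("bore",(.548,-.0905,.086),.0047)):
        x,f,b=circfit(s,X,r); print(n,nm,x.round(4),round(f,1),np.round(b,4))
# branch: heights around gland
c=cloud(S["top"])
d=c[...,:2]-np.array([.548,-.0905]); rr=np.hypot(d[...,0],d[...,1])
q=(rr>.026)&(rr<.075)&(c[...,2]>.015)
print(q.sum(),c[q][:,2].max())
for P in c[q][::6]: print(P.round(3), round(float(np.hypot(*(P[:2]-[.548,-.0905]))),3), round(float(np.degrees(np.arctan2(P[1]+.0905,P[0]-.548)))))
E
```

```text
top red [0.5209 0.091 ] -40.6 [0.521 0.091]
top green [0.5343 0.1437] -33.1 [0.5345 0.1435]
top blue [0.5468 0.1946] -40.8 [0.548  0.1955]
top nut [ 0.5488 -0.0907] -50.7 [ 0.549  -0.0905]
top mouth [ 0.5487 -0.0904] -21.1 [ 0.5485 -0.0905]
top bore [ 0.5483 -0.091 ] -54.8 [ 0.548 -0.091]
side red [0.5189 0.0887] -21.7 [0.5205 0.089 ]
side green [0.5321 0.1424] -22.7 [0.5315 0.1425]
side blue [0.5464 0.1949] -28.5 [0.5475 0.195 ]
side nut [ 0.5477 -0.0893] -13.8 [ 0.5465 -0.09  ]
side mouth [ 0.5482 -0.0884] -14.6 [ 0.548  -0.0875]
side bore [ 0.5479 -0.0899] -18.0 [ 0.548 -0.09 ]
329 0.051019383586707656
[ 0.62  -0.112  0.034] 0.075 -16
[ 0.616 -0.118  0.04 ] 0.074 -22
[ 0.613 -0.115  0.046] 0.07 -21
[ 0.612 -0.106  0.037] 0.066 -14
[ 0.611 -0.12   0.046] 0.069 -25
[ 0.609 -0.106  0.039] 0.063 -14
[ 0.608 -0.12   0.047] 0.067 -26
[ 0.608 -0.102  0.029] 0.061 -11
[ 0.606 -0.115  0.047] 0.062 -23
[ 0.606 -0.131  0.036] 0.071 -35
[ 0.603 -0.112  0.046] 0.059 -21
[ 0.603 -0.128  0.042] 0.067 -34
[ 0.602 -0.108  0.036] 0.057 -18
[ 0.6   -0.122  0.047] 0.061 -31
[ 0.6   -0.103  0.034] 0.0
[... 617 characters left out ...]
043 -39
[ 0.579 -0.095  0.04 ] 0.032 -8
[ 0.579 -0.11   0.041] 0.036 -32
[ 0.577 -0.095  0.037] 0.029 -9
[ 0.576 -0.112  0.043] 0.035 -37
[ 0.574 -0.11   0.041] 0.032 -36
[ 0.572 -0.151  0.016] 0.065 -68
[ 0.57  -0.145  0.017] 0.059 -68
[ 0.565 -0.133  0.016] 0.046 -68
[ 0.56  -0.125  0.017] 0.036 -70
[ 0.549 -0.063  0.017] 0.027 88
[ 0.539 -0.04   0.018] 0.051 100
[ 0.532 -0.122  0.016] 0.035 -117
[ 0.527 -0.035  0.015] 0.059 111
[ 0.524 -0.042  0.017] 0.054 117
[ 0.521 -0.07   0.015] 0.034 144
[ 0.518 -0.068  0.015] 0.037 143
[ 0.513 -0.091  0.015] 0.035 -180
[ 0.508 -0.08   0.016] 0.041 166
[ 0.503 -0.062  0.015] 0.053 148
[ 0.497 -0.11   0.016] 0.055 -159
[ 0.492 -0.113  0.017] 0.06 -159
```

Call:
arm_command --pt "-1 -0.7 0" --pt "-3 -2 0" --pt "-6 -4 0.5" --pt "-9 -6 1" --pt "-12 -8 1.5" --pt "-15 -10 2" --pt "-18 -12 2.5" --pt "-21 -14 3" --pt "-24 -16 3.5" --pt "-27 -18 4" --pt "-30 -20 4.5" --pt "-33 -22 5" --pt "-36 -24 5.5" --pt "-39 -26 6" --pt "-42 -27.7 6.5" --pt "-43.5 -28.7 7" --pt "-44 -28.9 7.1" --pt "-44 -28.9 7.1" --pt "-44 -28.9 7.1" --pt "-44 -28.9 7.1" --twist '[2,6,11,16,21,26,31,36,41,46,51,56,61,66,71,76,81,81,81,81]' --claw -1

```text
time_s: 1.77
tcp_pos: [0.5166, 0.0876, 0.1603]
orientation: [-180.0, 0.0, 75.7]
wrist_force: [0.5, 0.1, -0.1]
grip_width: 0.0854
```

```bash
cat > st.py <<'E'
from cell import *
import sys,numpy as np,cv2
np.set_printoptions(suppress=True,precision=4)
s=get_state(); print({k:s[k] for k in("time_s","qpos","tcp_pos","orientation","wrist_force","torque","grip_width")})
tag=sys.argv[1] if len(sys.argv)>1 else None
if tag:
    for n in("side","top"):
        p=snapshot(n); np.savez(f"{n}{tag}.npz",**p)
        cv2.imwrite(f"pics/{n}{tag}.png",p["color"][:,:,::-1])
        x0,y0,x1,y1=(240,180,400,300) if n=="side" else (250,170,410,290)
        cv2.imwrite(f"pics/{n}{tag}z.png",cv2.resize(p["color"][y0:y1,x0:x1,::-1],None,fx=5,fy=5,interpolation=cv2.INTER_CUBIC))
E
python3 st.py 1
```

```text
{'time_s': 1.7667, 'qpos': array([ 4.9962, 17.4036, 98.0487,  0.0081, 64.5954, 19.3231]), 'tcp_pos': array([0.5166, 0.0876, 0.1603]), 'orientation': array([-179.9525,    0.0089,   75.6696]), 'wrist_force': array([ 0.5228,  0.0556, -0.094 ]), 'torque': array([-0.0609, -0.0186,  0.0049]), 'grip_width': 0.08539796611242885}
```

View pics/side1z.png

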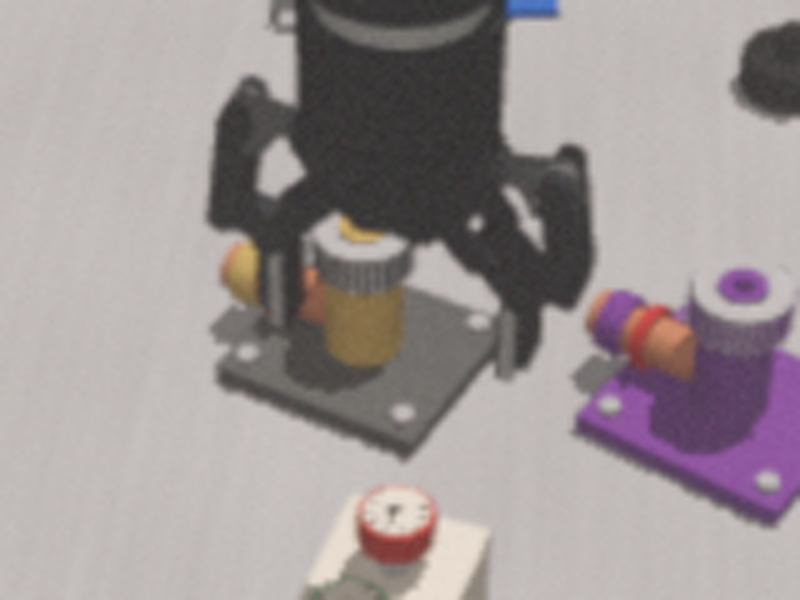

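View pics/top1.png

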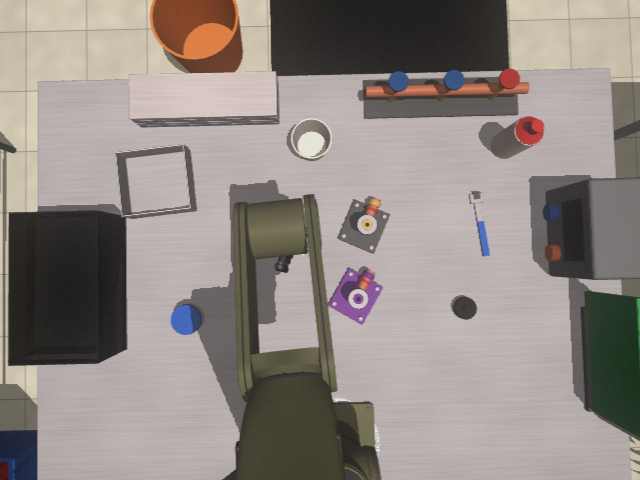

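The gripper stands above the red thermometer in the side view. The arm hides this area in the top view. I'll descend part of the way and look again.

Call:
arm_command --pt "0 0 1" --pt "0 0 2.5" --pt "0 0 4" --pt "0 0 5.5" --pt "0 0 6.5" --pt "0 0 7" --pt "0 0 7" --pt "0 0 7" --twist '[0,0,0,0,0,0,0,0]'

```text
time_s: 2.53
tcp_pos: [0.5175, 0.0878, 0.0902]
orientation: [-180.0, 0.0, 75.6]
wrist_force: [-0.1, -0.3, 0.6]
grip_width: 0.0853
```

```bash
python3 st.py 2
```

```text
{'time_s': 2.5333, 'qpos': array([  5.0142,  22.293 , 102.8176,  -0.0013,  54.902 ,  19.4033]), 'tcp_pos': array([0.5175, 0.0878, 0.0902]), 'orientation': array([-179.9884,    0.0052,   75.6117]), 'wrist_force': array([-0.1218, -0.2605,  0.5801]), 'torque': array([ 0.0134, -0.0231, -0.013 ]), 'grip_width': 0.08531802138905911}
```

View pics/side2z.png

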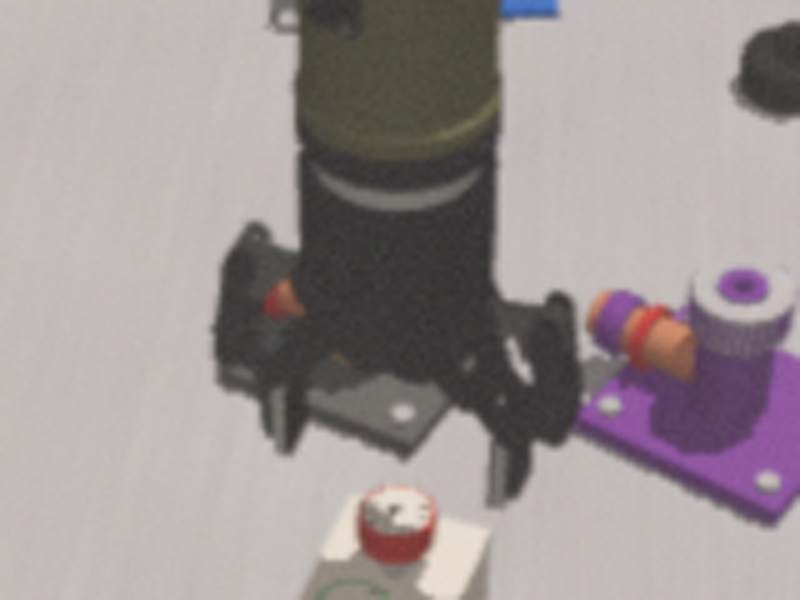

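Call:
arm_command --pt "0 0 0.8" --pt "0 0 1.8" --pt "0 0 2.8" --pt "0 0 3.5" --pt "0 0 3.9" --pt "0 0 3.9" --pt "0 0 3.9" --twist '[0,0,0,0,0,0,0]'

```text
time_s: 3.22
tcp_pos: [0.5171, 0.0875, 0.0507]
orientation: [-179.9, 0.0, 75.6]
wrist_force: [-0.7, 0.6, 0.5]
grip_width: 0.0855
```

```bash
python3 st.py 3
```

```text
{'time_s': 3.2167, 'qpos': array([  4.9854,  25.4619, 105.131 ,  -0.0009,  49.4783,  19.4112]), 'tcp_pos': array([0.5171, 0.0875, 0.0507]), 'orientation': array([-179.933 ,    0.0243,   75.5747]), 'wrist_force': array([-0.69  ,  0.6366,  0.4775]), 'torque': array([ 0.0323,  0.0456, -0.0058]), 'grip_width': 0.08551189302211198}
```

View pics/side3z.png

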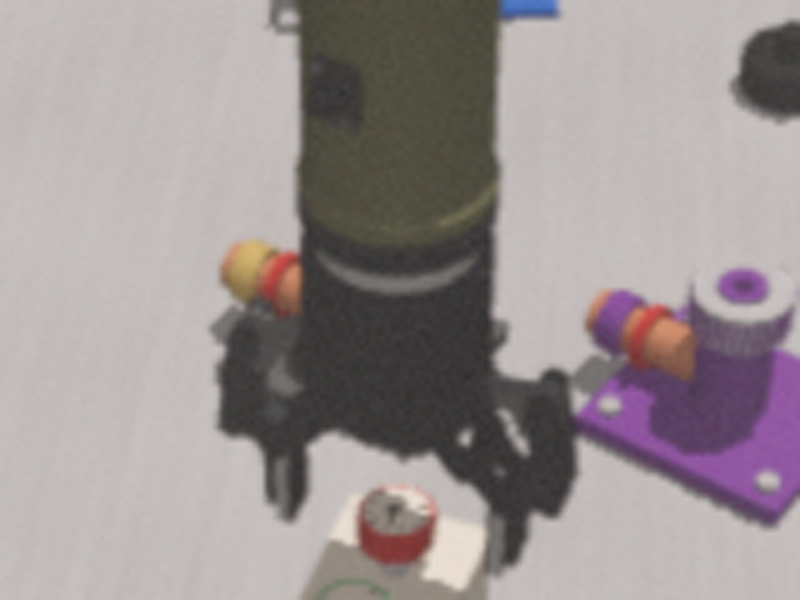

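The drum at (397,530) in the zoomed view sits midway between the fingers, so I'll close.

Call:
arm_command --pt "0 0 0" --pt "0 0 0" --pt "0 0 0" --pt "0 0 0" --pt "0 0 0" --pt "0 0 0" --pt "0 0 0" --pt "0 0 0" --pt "0 0 0" --pt "0 0 0" --twist '[0,0,0,0,0,0,0,0,0,0]' --claw 1

```text
time_s: 4.15
tcp_pos: [0.5176, 0.0876, 0.0516]
orientation: [180.0, -0.0, 75.6]
wrist_force: [-1.3, 0.2, 6.3]
grip_width: 0.0319
```

```bash
python3 st.py 4
```

```text
{'time_s': 4.15, 'qpos': array([  4.9898,  25.3784, 105.0981,   0.0009,  49.4958,  19.4116]), 'tcp_pos': array([0.5176, 0.0876, 0.0516]), 'orientation': array([179.9741,  -0.0099,  75.5776]), 'wrist_force': array([-1.3199,  0.1792,  6.3443]), 'torque': array([-0.0067,  0.2236,  0.0006]), 'grip_width': 0.031866835380580924}
```

View pics/side4z.png

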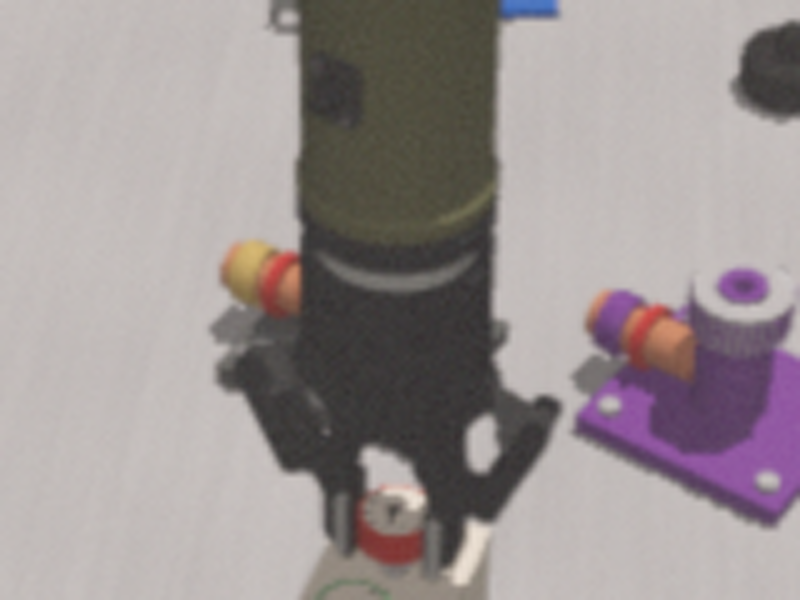

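Call:
arm_command --pt "0 0 -0.3" --pt "0 0 -0.8" --pt "0 0 -1.5" --pt "0 0 -2.3" --pt "0 0 -3.2" --pt "0 0 -4.2" --pt "0 0 -5.2" --pt "0 0 -6.2" --pt "0 0 -7.2" --pt "0 0 -8.2" --pt "0 0 -9.2" --pt "0 0 -9.8" --pt "0 0 -9.8" --pt "0 0 -9.8" --twist '[0,0,0,0,0,0,0,0,0,0,0,0,0,0]'

```text
time_s: 5.42
tcp_pos: [0.5176, 0.0875, 0.1497]
orientation: [180.0, -0.0, 75.6]
wrist_force: [-0.0, 0.4, -1.4]
grip_width: 0.032
```

```bash
python3 st.py 5
```

```text
{'time_s': 5.4167, 'qpos': array([ 4.9885, 18.0967, 98.7937,  0.0001, 63.0632, 19.4106]), 'tcp_pos': array([0.5176, 0.0875, 0.1497]), 'orientation': array([179.9562,  -0.0155,  75.5779]), 'wrist_force': array([-0.0187,  0.4432, -1.3591]), 'torque': array([0.0244, 0.0238, 0.0746]), 'grip_width': 0.032043393687514736}
```

View pics/side5z.png

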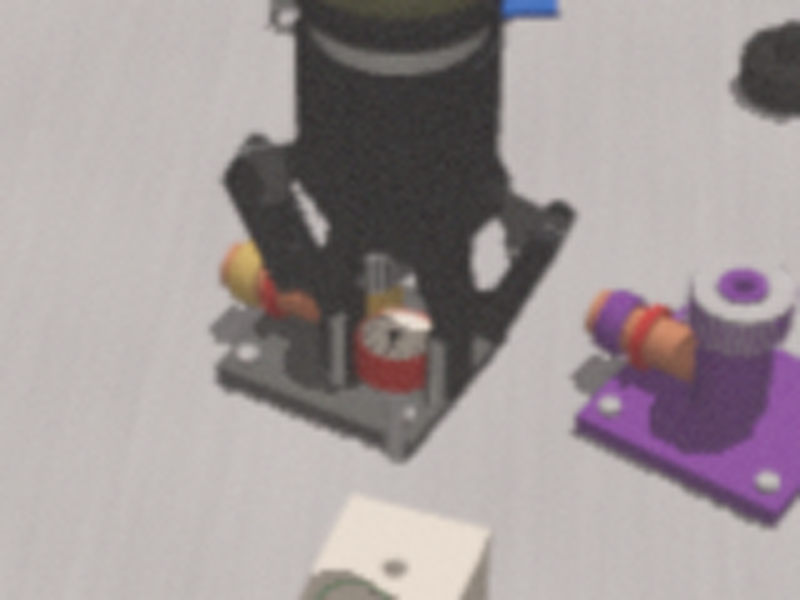

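Call:
arm_command --pt "-0.4 0.2 0" --pt "-1.2 0.6 0" --pt "-2.4 1.1 0" --pt "-3.8 1.7 0" --pt "-5.4 2.4 0" --pt "-7.0 3.1 0" --pt "-8.6 3.9 0" --pt "-10.2 4.6 0" --pt "-11.8 5.3 0" --pt "-13.4 6.0 0" --pt "-14.8 6.6 0" --pt "-15.8 7.1 0" --pt "-16.3 7.3 0" --pt "-16.5 7.4 0" --pt "-16.5 7.4 0" --pt "-16.5 7.4 0" --pt "-16.5 7.4 0" --twist '[0,0,0,0,0,0,0,0,0,0,0,0,0,0,0,0,0]'

```text
time_s: 6.93
tcp_pos: [0.5478, -0.09, 0.1492]
orientation: [-180.0, -0.0, 75.6]
wrist_force: [0.4, -0.3, -1.8]
grip_width: 0.0322
```

```bash
sed -i 's/(240,180,400,300)/(270,180,370,255)/;s/fx=5,fy=5/fx=7,fy=7/' st.py; python3 st.py 6
```

```text
{'time_s': 6.9333, 'qpos': array([-13.6991,  20.3395,  95.1693,   0.018 ,  64.5207,   0.6739]), 'tcp_pos': array([ 0.5478, -0.09  ,  0.1492]), 'orientation': array([-179.9702,   -0.0159,   75.6192]), 'wrist_force': array([ 0.3506, -0.3322, -1.7723]), 'torque': array([-0.0006,  0.016 ,  0.0505]), 'grip_width': 0.032171684657637305}
```

View pics/side6z.png

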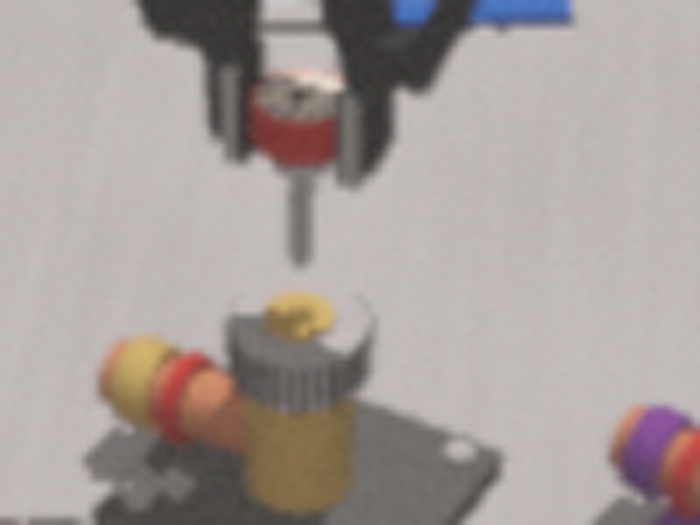

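View pics/top6.png

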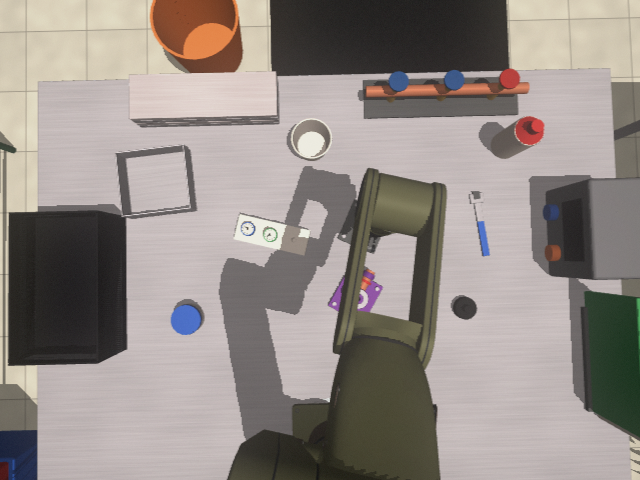

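```bash
python3 - <<'E'
from h import *
np.set_printoptions(suppress=True,precision=4,linewidth=200)
s=np.load("side6.npz"); s0=np.load("side0.npz")
X,Y=.5479,-.0900
print("tip proj",proj(s,(X,Y,.1086)),"neck bottom",proj(s,(X,Y,.1486)),"dial",proj(s,(X,Y,.1666)),"mouth",proj(s,(X,Y,.086)))
g=cv2.cvtColor(s["color"],cv2.COLOR_RGB2GRAY).astype(int)
print(g[200:228,307:320])
z=s["z_map"]; print((z[200:228,307:320]*1000).astype(int))
for dz in(-.002,0,.002):
  print(circfit(s,(X,Y,.1666+dz),.017,span=.008))
print("bore",circfit(s,(X,Y,.086),.0047),circfit(s,(X,Y,.086),.012))
c=cloud(s); q=(s["color"][...,0].astype(int)>1.6*s["color"][...,1])&(c[...,2]>.14)&(c[...,2]<.18)&(np.abs(c[...,0]-X)<.03)&(np.abs(c[...,1]-Y)<.03)
P=c[q]; print(len(P),P.min(0),P.max(0))
from scipy.optimize import least_squares
f=least_squares(lambda a:np.hypot(P[:,0]-a[0],P[:,1]-a[1])-.017,[X,Y],loss="soft_l1",f_scale=.001); print("cyl",f.x)
# same for rack state
c=cloud(s0);q=(s0["color"][...,0].astype(int)>1.6*s0["color"][...,1])&(c[...,2]>.058)&(c[...,2]<.09)&(np.abs(c[...,0]-.518)<.03)&(np.abs(c[...,1]-.088)<.03)
P=c[q]; print(len(P),P.min(0),P.max(0)); f=least_squares(lambda a:np.hypot(P[:,0]-a[0],P[:,1]-a[1])-.017,[.518,.088],loss="soft_l1",f_scale=.001); print("cyl rack",f.x)
for (nm,z0,z1,r) in(("nut",.062,.080,.024),("col",.02,.058,.017)):
  for sx,t in((s0,"0"),(s,"6")):
    c=cloud(sx);q=(c[...,2]>z0)&(c[...,2]<z1)&(np.abs(c[...,0]-X)<.026)&(c[...,1]>Y)&(c[...,1]<Y+.03)
    P=c[q]; f=least_squares(lambda a:np.hypot(P[:,0]-a[0],P[:,1]-a[1])-r,[X,Y],loss="soft_l1",f_scale=.001); print(nm,t,len(P),f.x)
E
```

```text
tip proj (np.float64(312.3046847723008), np.float64(216.93597265683334)) neck bottom (np.float64(312.24980922527925), np.float64(202.97934582325536)) dial (np.float64(312.2242757267226), np.float64(196.48535113066072)) mouth (np.float64(312.33460313895375), np.float64(224.54518115696519))
[[ 77  74  79  77  80  78  77  79  79  77  76  85 111]
 [104  90  78  79  80  78  80  80  79  74  74  86 111]
 [154 126  88  83  80  82  81  84  81  83  89  93 113]
 [187 172 117  98  92  94  91  96  93 108 117 103 111]
 [189 182 154 127 119 118 119 120 126 141 150 111 112]
 [192 191 183 165 140 118 120 133 158 173 168 120 119]
 [190 192 190 181 150 119 117 133 168 186 178 151 140]
 [190 190 189 176 141 117 116 137 172 187 189 186 180]
 [190 190 188 177 138 114 117 147 184 189 190 190 189]
 [191 190 189 177 140 117 117 152 185 187 190 189 190]
 [191 189 188 177 142 116 120 147 184 188 189 190 190]
 [190 190 189 177 142 117 119 150 187 190 190 190 188]
 [190 191 189 177 142 115 118 147 185 188 188 190 189]
 [190 190 187 178 139 117 120 149 185 189 190 190 191]
 [188 190 187 177 141 118 119 147 184 18
[... 2767 characters left out ...]
ray([ 0.5485, -0.0899]), np.float64(-16.714180868460627), (np.float64(0.5464000000000001), np.float64(-0.098)))
(array([ 0.5465, -0.0965]), np.float64(-18.001109403441095), (np.float64(0.5464000000000001), np.float64(-0.098)))
bore (array([ 0.5495, -0.0905]), np.float64(-13.348676829585607), (np.float64(0.5479), np.float64(-0.09))) (array([ 0.5481, -0.0891]), np.float64(-14.306200119180055), (np.float64(0.5479), np.float64(-0.0895)))
65 [ 0.5357 -0.0869  0.1599] [ 0.5615 -0.0716  0.175 ]
cyl [ 0.546  -0.0919]
65 [0.5027 0.0936 0.0624] [0.5299 0.1084 0.079 ]
cyl rack [0.5168 0.0879]
nut 0 111 [ 0.5475 -0.0906]
nut 6 107 [ 0.5477 -0.0906]
col 0 186 [ 0.5479 -0.0892]
col 6 192 [ 0.5478 -0.0889]
```

Call:
arm_command --pt "0 0 0.3" --pt "0 0 0.9" --pt "0 0 1.5" --pt "0 0 2.0" --pt "0 0 2.3" --pt "0 0 2.5" --pt "0 0 2.7" --pt "0 0 2.7" --twist '[0,0,0,0,0,0,0,0]'

```text
time_s: 7.7
tcp_pos: [0.548, -0.0908, 0.1219]
orientation: [-180.0, 0.0, 75.6]
wrist_force: [-0.1, 0.3, -0.5]
grip_width: 0.0322
```

```bash
python3 st.py 7
```

```text
{'time_s': 7.7, 'qpos': array([-13.7599,  22.0971,  97.0243,  -0.0012,  60.9007,   0.6679]), 'tcp_pos': array([ 0.548 , -0.0908,  0.1219]), 'orientation': array([-179.9779,    0.0013,   75.5727]), 'wrist_force': array([-0.0988,  0.2986, -0.5308]), 'torque': array([ 0.0265, -0.0646, -0.0573]), 'grip_width': 0.03219305941785243}
```

View pics/side7z.png

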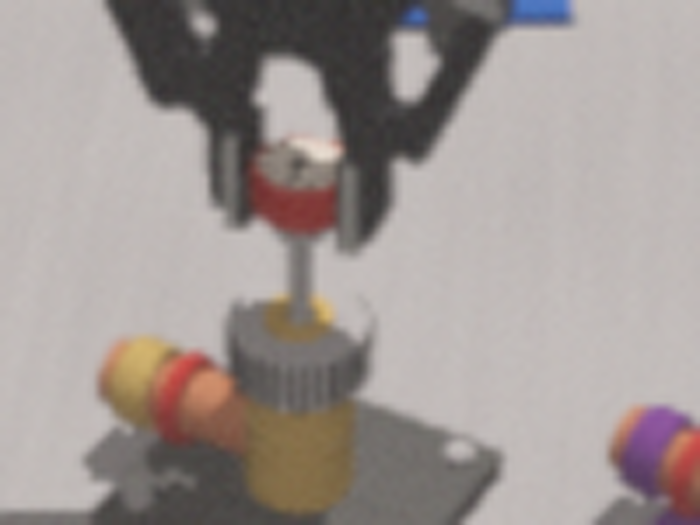

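Call:
arm_command --pt "0 0 0.2" --pt "0 0 0.4" --pt "0 0 0.6" --pt "0 0 0.8" --pt "0 0 0.8" --pt "0 0 0.8" --twist '[0,0,0,0,0,0]'

```text
time_s: 8.3
tcp_pos: [0.548, -0.0907, 0.1142]
orientation: [-180.0, -0.0, 75.6]
wrist_force: [-0.1, -0.0, -1.1]
grip_width: 0.0322
```

Call:
arm_command --pt "0 0 0.2" --pt "0 0 0.4" --pt "0 0 0.6" --pt "0 0 0.8" --pt "0 0 1.0" --pt "0 0 1.0" --pt "0 0 1.0" --twist '[0,0,0,0,0,0,0]'

```text
time_s: 8.88
tcp_pos: [0.548, -0.0907, 0.1041]
orientation: [-180.0, 0.0, 75.6]
wrist_force: [-0.5, 0.2, -1.4]
grip_width: 0.0323
```

Call:
arm_command --pt "0 0 0.1" --pt "0 0 0.2" --pt "0 0 0.3" --pt "0 0 0.4" --pt "0 0 0.4" --pt "0 0 0.4" --twist '[0,0,0,0,0,0]'

```text
time_s: 9.38
tcp_pos: [0.548, -0.0907, 0.1002]
orientation: [-180.0, -0.0, 75.6]
wrist_force: [0.9, 0.0, -0.7]
grip_width: 0.0323
```

Call:
arm_command --pt "0 0 0.1" --pt "0 0 0.2" --pt "0 0 0.3" --pt "0 0 0.4" --pt "0 0 0.4" --pt "0 0 0.4" --twist '[0,0,0,0,0,0]'

```text
time_s: 9.88
tcp_pos: [0.5482, -0.0908, 0.0962]
orientation: [180.0, 0.0, 75.6]
wrist_force: [1.2, 0.1, -0.4]
grip_width: 0.0321
```

Call:
arm_command --pt "0 0 0.1" --pt "0 0 0.2" --pt "0 0 0.2" --twist '[0,0,0]'

```text
time_s: 10.13
tcp_pos: [0.5481, -0.0907, 0.0941]
orientation: [180.0, -0.0, 75.6]
wrist_force: [1.6, 1.0, -2.0]
grip_width: 0.032
```

```bash
python3 st.py 8
```

```text
{'time_s': 10.1333, 'qpos': array([-13.7542,  23.9961,  98.8115,   0.0041,  57.179 ,   0.6668]), 'tcp_pos': array([ 0.5481, -0.0907,  0.0941]), 'orientation': array([179.9867,  -0.0036,  75.5768]), 'wrist_force': array([ 1.5853,  0.9598, -1.9802]), 'torque': array([-0.0587, -0.1834, -0.0037]), 'grip_width': 0.03203293808548336}
```

View pics/side8z.png

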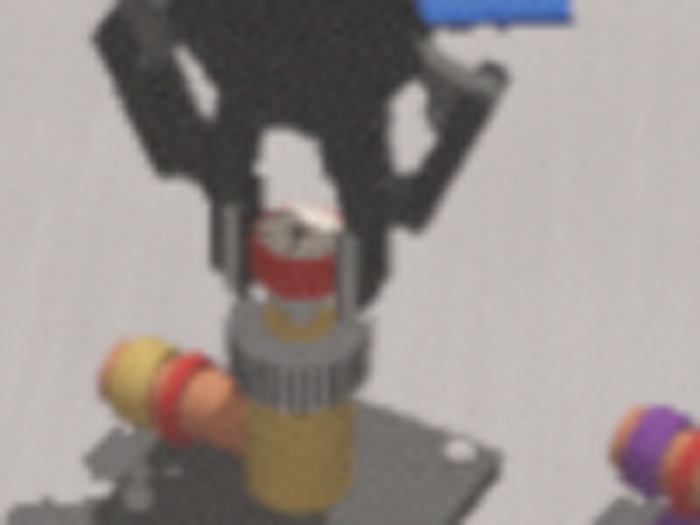

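Call:
arm_command --pt "0 0 0.05" --pt "0 0 0.1" --pt "0 0 0.1" --twist '[0,0,0]'

```text
time_s: 10.48
tcp_pos: [0.5481, -0.0907, 0.0934]
orientation: [180.0, -0.0, 75.6]
wrist_force: [1.0, 0.3, 0.6]
grip_width: 0.0324
```

Call:
arm_command --pt "0 0 0.05" --pt "0 0 0.1" --pt "0 0 0.1" --twist '[0,0,0]'

```text
time_s: 10.73
tcp_pos: [0.5481, -0.0907, 0.0924]
orientation: [180.0, -0.0, 75.6]
wrist_force: [0.1, 0.4, 1.9]
grip_width: 0.0319
```

Call:
arm_command --pt "0 0 0.05" --pt "0 0 0.1" --pt "0 0 0.1" --twist '[0,0,0]'

```text
time_s: 10.98
tcp_pos: [0.5481, -0.0907, 0.0912]
orientation: [180.0, -0.0, 75.6]
wrist_force: [0.9, 0.1, 2.5]
grip_width: 0.0323
```

Call:
arm_command --pt "0 0 0.05" --pt "0 0 0.1" --pt "0 0 0.1" --twist '[0,0,0]'

```text
time_s: 11.23
tcp_pos: [0.5482, -0.0907, 0.0907]
orientation: [180.0, -0.0, 75.6]
wrist_force: [-0.7, 0.2, 4.8]
grip_width: 0.0315
```

```bash
python3 st.py 9; python3 - <<'E'
import cv2,numpy as np
a=[cv2.resize(np.load(f"side{i}.npz")["color"][195:255,285:340,::-1],None,fx=7,fy=7,interpolation=cv2.INTER_CUBIC) for i in(8,9)]
cv2.imwrite("pics/c89.png",np.hstack(a))
E
```

```text
{'time_s': 11.2333, 'qpos': array([-13.7505,  24.2407,  99.022 ,   0.003 ,  56.7109,   0.6671]), 'tcp_pos': array([ 0.5482, -0.0907,  0.0907]), 'orientation': array([179.9736,  -0.0028,  75.5807]), 'wrist_force': array([-0.7342,  0.2378,  4.8195]), 'torque': array([ 0.0603,  0.0821, -0.0203]), 'grip_width': 0.031461527027336955}
```

View pics/c89.png

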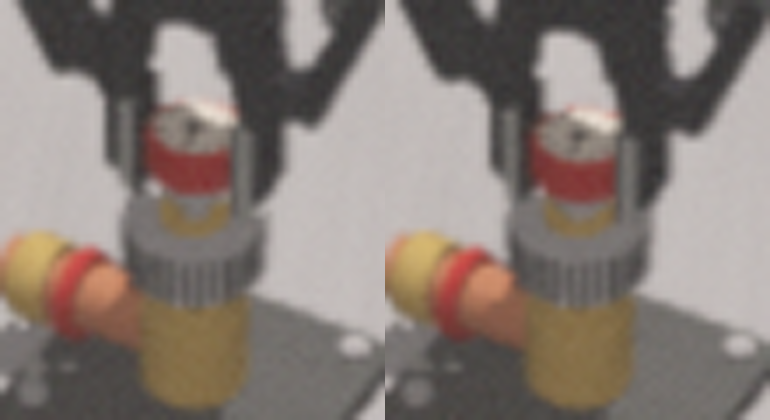

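```bash
cat > dz.py <<'E'
from h import *
import sys
def dial(tag,X):
    s=np.load(f"side{tag}.npz"); c=cloud(s); z0=X[2]
    v,u=np.mgrid[:480,:640]
    pu,pv=proj(s,X); q=(np.hypot(u-pu,(v-pv)/.7)<4.0)&(s["z_map"]>0)
    return np.median(c[q][:,2]),c[q][:,2].mean(),q.sum()
print("rack",dial("0",(.5178,.0877,.077)), "green",dial("0",(.531,.141,.077)))
for t,z in(("5",None),): print("lift",dial("5",(.5178,.0877,.167)))
print("6",dial("6",(.5482,-.0905,.1666)))
print("8",dial("8",(.5482,-.0905,.1195)))
for t in sys.argv[1:]: print(t,dial(t,(.5482,-.0905,.116)))
# template shift of the dial/drum between 6 and later (rows)
s6=np.load("side6.npz")
for t in ["8"]+sys.argv[1:]:
    s=np.load(f"side{t}.npz"); T=cv2.resize(s6["color"][192:204,306:320],None,fx=8,fy=8,interpolation=cv2.INTER_CUBIC)
    S=cv2.resize(s["color"][196:232,302:324],None,fx=8,fy=8,interpolation=cv2.INTER_CUBIC)
    r=cv2.matchTemplate(S,T,cv2.TM_CCOEFF_NORMED); _,m,_,l=cv2.minMaxLoc(r)
    drow=196+l[1]/8-192
    # convert
    zs=np.arange(.105,.13,.0002); rows=np.array([proj(s,(.5482,-.0905,z))[1] for z in zs])-proj(s,(.5482,-.0905,.1666))[1]
    print(t,"shift",drow,302+l[0]/8-306,m,"dz",.1666-np.interp(drow,rows[::-1],zs[::-1]))
E
python3 dz.py 9
```

```text
rack (np.float64(0.07719051455051862), np.float64(0.0772784837280651), np.int64(33)) green (np.float64(0.07689745304338369), np.float64(0.07721997678557618), np.int64(37))
lift (np.float64(0.17492525610483228), np.float64(0.17498568963107228), np.int64(36))
6 (np.float64(0.17387849028804458), np.float64(0.17380581315742832), np.int64(38))
8 (np.float64(0.11961827168268757), np.float64(0.11947532958289424), np.int64(33))
9 (np.float64(0.11640639907323258), np.float64(0.11645453366696677), np.int64(36))
8 shift 19.375 -0.125 0.9273617267608643 dz 0.054857707286787474
9 shift 20.625 -0.25 0.8917504549026489 dz 0.05851826750514358
```

Call:
arm_command --pt "0 0 0.05" --pt "0 0 0.05" --pt "0 0 0.05" --twist '[0,0,0]'

```text
time_s: 11.58
tcp_pos: [0.5482, -0.0907, 0.0906]
orientation: [180.0, -0.0, 75.6]
wrist_force: [-1.6, -0.0, 8.3]
grip_width: 0.0317
```

Call:
arm_command --pt "0 0 0.05" --pt "0 0 0.05" --pt "0 0 0.05" --twist '[0,0,0]'

```text
time_s: 11.83
tcp_pos: [0.5483, -0.0908, 0.0905]
orientation: [179.9, -0.0, 75.6]
wrist_force: [-1.6, 1.0, 11.0]
grip_width: 0.0318
```

Call:
arm_command --pt "0 0 0.05" --pt "0 0 0.05" --pt "0 0 0.05" --twist '[0,0,0]'

```text
time_s: 12.08
tcp_pos: [0.5483, -0.0908, 0.0903]
orientation: [179.9, 0.0, 75.6]
wrist_force: [-1.5, 0.6, 12.7]
grip_width: 0.0323
```

Call:
arm_command --pt "0 0 0.05" --pt "0 0 0.05" --pt "0 0 0.05" --twist '[0,0,0]'

```text
time_s: 12.33
tcp_pos: [0.5483, -0.0908, 0.0902]
orientation: [179.9, 0.0, 75.6]
wrist_force: [-2.9, 1.0, 15.3]
grip_width: 0.0319
```

```bash
python3 st.py 10; python3 dz.py 9 10
```

```text
{'time_s': 12.3333, 'qpos': array([-13.7528,  24.2576,  99.085 ,  -0.0077,  56.5743,   0.6673]), 'tcp_pos': array([ 0.5483, -0.0908,  0.0902]), 'orientation': array([179.9169,   0.0054,  75.5842]), 'wrist_force': array([-2.9495,  0.9893, 15.3061]), 'torque': array([ 0.1144,  0.6379, -0.0243]), 'grip_width': 0.03189787042107319}
rack (np.float64(0.07719051455051862), np.float64(0.0772784837280651), np.int64(33)) green (np.float64(0.07689745304338369), np.float64(0.07721997678557618), np.int64(37))
lift (np.float64(0.17492525610483228), np.float64(0.17498568963107228), np.int64(36))
6 (np.float64(0.17387849028804458), np.float64(0.17380581315742832), np.int64(38))
8 (np.float64(0.11961827168268757), np.float64(0.11947532958289424), np.int64(33))
9 (np.float64(0.11640639907323258), np.float64(0.11645453366696677), np.int64(36))
10 (np.float64(0.11575782819027641), np.float64(0.11570239992352367), np.int64(36))
8 shift 19.375 -0.125 0.9273617267608643 dz 0.054857707286787474
9 shift 20.625 -0.25 0.8917504549026489 dz 0.05851826750514358
10 shift 20.875 -0.375 0.8877453207969666 dz 0.05925220469208846
```

The dial face measures 0.1157 m against 0.116 m for fully home, and the push is about 15 N with no further travel, so it is seated. I'll ease off the push and release.

Call:
arm_command --pt "0 0 -0.06" --pt "0 0 -0.12" --pt "0 0 -0.18" --pt "0 0 -0.18" --twist '[0,0,0,0]'

```text
time_s: 12.77
tcp_pos: [0.5482, -0.0907, 0.0905]
orientation: [180.0, 0.0, 75.6]
wrist_force: [-0.4, 0.5, 7.0]
grip_width: 0.0324
```

Call:
arm_command --pt "0 0 0" --pt "0 0 0" --pt "0 0 0" --pt "0 0 0" --pt "0 0 0" --pt "0 0 0" --pt "0 0 0" --pt "0 0 0" --twist '[0,0,0,0,0,0,0,0]' --claw -1

```text
time_s: 13.43
tcp_pos: [0.548, -0.0907, 0.09]
orientation: [-180.0, 0.0, 75.6]
wrist_force: [0.3, 0.1, 0.7]
grip_width: 0.0854
```

```bash
python3 st.py 11; python3 dz.py 11
```

```text
{'time_s': 13.4333, 'qpos': array([-13.7555,  24.2898,  99.0603,  -0.0008,  56.6566,   0.668 ]), 'tcp_pos': array([ 0.548 , -0.0907,  0.09  ]), 'orientation': array([-179.9932,    0.0008,   75.577 ]), 'wrist_force': array([0.3177, 0.1036, 0.6699]), 'torque': array([-0.0489, -0.0093, -0.0453]), 'grip_width': 0.08540235836765055}
rack (np.float64(0.07719051455051862), np.float64(0.0772784837280651), np.int64(33)) green (np.float64(0.07689745304338369), np.float64(0.07721997678557618), np.int64(37))
lift (np.float64(0.17492525610483228), np.float64(0.17498568963107228), np.int64(36))
6 (np.float64(0.17387849028804458), np.float64(0.17380581315742832), np.int64(38))
8 (np.float64(0.11961827168268757), np.float64(0.11947532958289424), np.int64(33))
11 (np.float64(0.11653590014510168), np.float64(0.11642509678872795), np.int64(36))
8 shift 19.375 -0.125 0.9273617267608643 dz 0.054857707286787474
11 shift 20.0 0.125 0.7068596482276917 dz 0.056686088138938925
```

View pics/side11z.png

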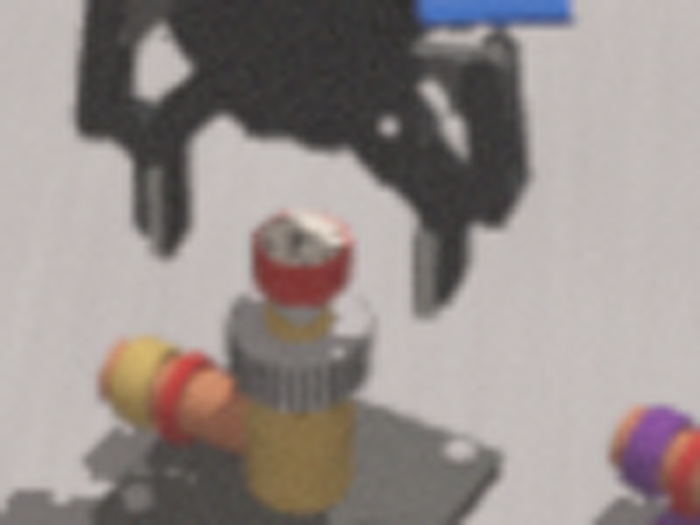

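```bash
python3 - <<'E'
from h import *
a,b=[np.load(f"side{i}.npz")["color"].astype(int) for i in(10,11)]
np.set_printoptions(linewidth=200)
for nm,c in(("10",a),("11",b),):
    r=c[...,0]-c[...,1]
    print(nm); print(r[211:229,309:317].mean(1).round(0))
    print(c[218:230,311:315].mean((1)).round(0).T)
E
python3 - <<'E'
# repeat depth average over several pictures
import sys; sys.path.insert(0,'.')
from h import *; from cell import snapshot
z=[]
for i in range(4):
    s=snapshot("side"); c=cloud(s); v,u=np.mgrid[:480,:640]; pu,pv=proj(s,(.5482,-.0905,.116))
    q=(np.hypot(u-pu,(v-pv)/.7)<4); z.append(np.mean(c[q][:,2]))
    q2=(c[...,2]>.079)&(c[...,2]<.09)&(np.hypot(c[...,0]-.548,c[...,1]+.0905)<.022)&(np.hypot(c[...,0]-.548,c[...,1]+.0905)>.014)
    print(z[-1],np.median(c[q2][:,2]),q2.sum())
E
```

```text
10
[14. 11. 10.  9.  9. 11. 22. 58. 70. 71. 70. 67. 52. 18. 13. 18. 19. 14.]
[[131. 130. 130. 130. 129. 128. 121. 124. 128. 133. 132. 123.]
 [ 78.  60.  58.  58.  59.  71. 102. 115. 112. 113. 114. 117.]
 [ 72.  58.  55.  55.  56.  69. 100. 108.  88.  78.  88. 112.]]
11
[16. 11. 10.  9.  9. 12. 29. 65. 72. 71. 70. 65. 43. 12. 13. 18. 20. 14.]
[[130. 128. 128. 129. 130. 129. 124. 124. 126. 133. 131. 124.]
 [ 67.  56.  56.  58.  59.  79. 114. 115. 110. 111. 114. 116.]
 [ 64.  54.  54.  55.  57.  78. 112. 108.  88.  76.  88. 112.]]
0.1160122726340875 0.0834390075604372 81
0.11673222347582876 0.08369747891559148 74
0.11610206556010362 0.08336166531440348 77
0.13649266990059367 0.08343759222195113 78
```

The depth readings leave about 0.5 mm of doubt about whether the release lifted it. I'll confirm by pressing gently on the dial with shut fingertips.

Call:
arm_command --pt "0 0 -1" --pt "0 0 -2.5" --pt "0 0 -4" --pt "0 0 -5" --pt "0 0 -5" --pt "0 0 -5" --twist '[0,0,0,0,0,0]'

```text
time_s: 14.23
tcp_pos: [0.5485, -0.0908, 0.141]
orientation: [179.9, -0.0, 75.6]
wrist_force: [0.7, 0.0, -0.4]
grip_width: 0.0853
```

Call:
arm_command --pt "0 0 0" --pt "0 0 0" --pt "0 0 0" --pt "0 0 0" --pt "0 0 0" --pt "0 0 0" --pt "0 0 0" --pt "0 0 0" --pt "0 0 0.5" --pt "0 0 1" --pt "0 0 1.5" --pt "0 0 1.8" --pt "0 0 2.0" --pt "0 0 2.1" --pt "0 0 2.1" --twist '[0,0,0,0,0,0,0,0,0,0,0,0,0,0,0]' --claw 1

```text
time_s: 15.48
tcp_pos: [0.5478, -0.0907, 0.1187]
orientation: [-180.0, 0.0, 75.6]
wrist_force: [-0.3, -0.3, 0.1]
grip_width: 0.0002
```

```bash
python3 st.py 12
```

```text
{'time_s': 15.4833, 'qpos': array([-13.7553,  22.3041,  97.2399,  -0.0018,  60.4946,   0.6672]), 'tcp_pos': array([ 0.5478, -0.0907,  0.1187]), 'orientation': array([-179.9614,    0.002 ,   75.5784]), 'wrist_force': array([-0.2558, -0.2912,  0.1476]), 'torque': array([-0.0009, -0.0034,  0.0322]), 'grip_width': 0.00022701483144253322}
```

View pics/side12z.png

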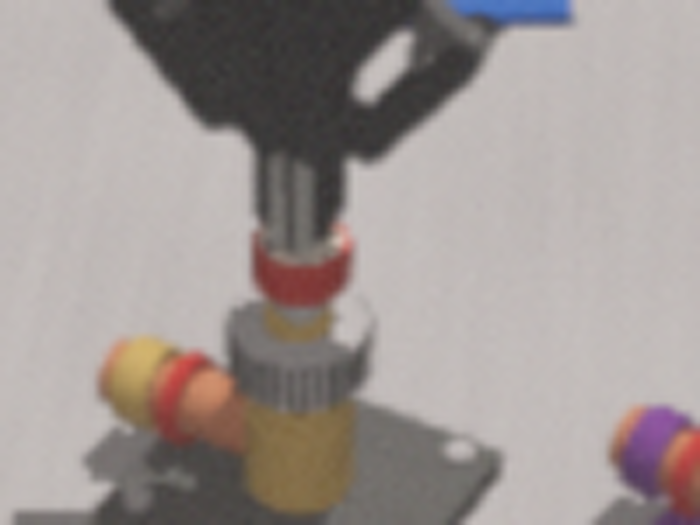

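Now small steps down to touch the dial.

Call:
arm_command --pt "0 0 0.1" --pt "0 0 0.15" --pt "0 0 0.2" --pt "0 0 0.2" --twist '[0,0,0,0]'

```text
time_s: 15.92
tcp_pos: [0.548, -0.0907, 0.1171]
orientation: [180.0, 0.0, 75.6]
wrist_force: [-0.3, 0.5, -0.4]
grip_width: 0.0002
```

Call:
arm_command --pt "0 0 0.05" --pt "0 0 0.1" --pt "0 0 0.1" --pt "0 0 0.1" --twist '[0,0,0,0]'

```text
time_s: 16.25
tcp_pos: [0.5483, -0.0907, 0.1164]
orientation: [180.0, -0.0, 75.6]
wrist_force: [-0.1, 0.7, 2.0]
grip_width: -0.0001
```

Call:
arm_command --pt "0 0 0.05" --pt "0 0 0.1" --pt "0 0 0.1" --pt "0 0 0.1" --twist '[0,0,0,0]'

```text
time_s: 16.58
tcp_pos: [0.5488, -0.0907, 0.116]
orientation: [179.9, -0.0, 75.6]
wrist_force: [0.2, 0.9, 6.4]
grip_width: 0.0002
```

Call:
arm_command --pt "0 0 0.05" --pt "0 0 0.1" --pt "0 0 0.1" --pt "0 0 0.1" --twist '[0,0,0,0]'

```text
time_s: 16.92
tcp_pos: [0.5495, -0.0908, 0.1157]
orientation: [179.8, -0.0, 75.6]
wrist_force: [-0.9, 0.7, 10.5]
grip_width: 0.0003
```

Call:
arm_command --pt "0 0 0.05" --pt "0 0 0.1" --pt "0 0 0.1" --pt "0 0 0.1" --twist '[0,0,0,0]'

```text
time_s: 17.25
tcp_pos: [0.5501, -0.0908, 0.1156]
orientation: [179.7, -0.0, 75.6]
wrist_force: [-1.5, 1.2, 13.7]
grip_width: -0.0
```

Force rises elastically with no slip past .116, so it is home. I'll back off, open and go down around the nut.

Call:
arm_command --pt "0 0 -0.5" --pt "0 0 -1.2" --pt "0 0 -2.2" --pt "0 0 -2.7" --pt "0 0 -2.7" --twist '[0,0,0,0,0]'

```text
time_s: 17.67
tcp_pos: [0.549, -0.091, 0.1415]
orientation: [179.9, 0.0, 75.6]
wrist_force: [-0.1, -0.8, 0.9]
grip_width: 0.0001
```

Call:
arm_command --pt "0 0 0" --pt "0 0 0" --pt "0 0 0" --pt "0 0 0" --pt "0 0 0" --pt "0 0 0" --pt "0 0 0" --pt "0 0 1" --pt "0 0 2.5" --pt "0 0 4" --pt "0 0 5" --pt "0 0 5.5" --pt "0 0 5.5" --twist '[0,0,0,0,0,0,0,0,0,0,0,0,0]' --claw -1

```text
time_s: 18.75
tcp_pos: [0.5469, -0.0904, 0.0835]
orientation: [-179.8, 0.0, 75.6]
wrist_force: [-0.8, 0.4, -0.5]
grip_width: 0.0853
```

Call:
arm_command --pt "0 0 0.5" --pt "0 0 1.2" --pt "0 0 2" --pt "0 0 2.6" --pt "0 0 2.9" --pt "0 0 2.9" --pt "0 0 2.9" --twist '[0,0,0,0,0,0,0]'

```text
time_s: 19.33
tcp_pos: [0.5479, -0.0907, 0.0559]
orientation: [-180.0, 0.0, 75.6]
wrist_force: [0.2, -0.7, 1.0]
grip_width: 0.0854
```

```bash
python3 st.py 13
```

```text
{'time_s': 19.3333, 'qpos': array([-13.7543,  26.856 , 101.0052,  -0.0032,  52.1673,   0.6681]), 'tcp_pos': array([ 0.5479, -0.0907,  0.0559]), 'orientation': array([-179.9715,    0.0028,   75.5795]), 'wrist_force': array([ 0.1918, -0.7246,  1.0098]), 'torque': array([0.0345, 0.0262, 0.0378]), 'grip_width': 0.08535454720320626}
```

View pics/side13z.png

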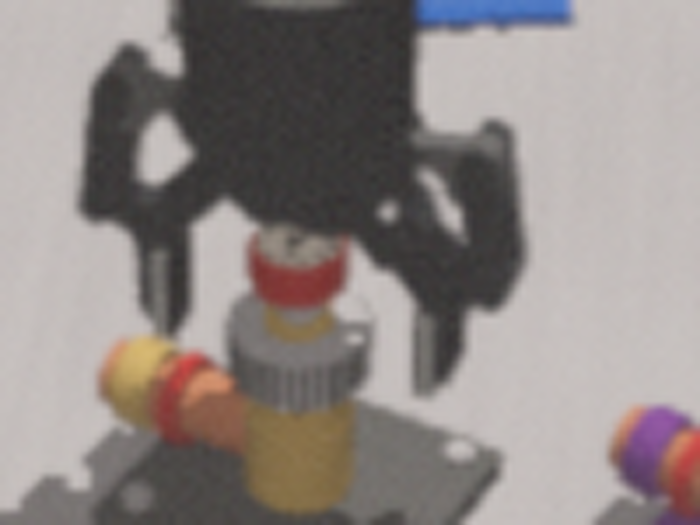

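Call:
arm_command --pt "0 0 0" --pt "0 0 0" --pt "0 0 0" --pt "0 0 0" --pt "0 0 0" --pt "0 0 0" --pt "0 0 0" --pt "0 0 0" --twist '[0,0,0,0,0,0,0,0]' --claw 1

```text
time_s: 20.1
tcp_pos: [0.5487, -0.0909, 0.0569]
orientation: [179.9, 0.0, 75.6]
wrist_force: [-0.6, 0.3, 6.2]
grip_width: 0.0473
```

```bash
python3 st.py 14
```

```text
{'time_s': 20.1, 'qpos': array([-13.7496,  26.7794, 100.951 ,  -0.0151,  52.1697,   0.648 ]), 'tcp_pos': array([ 0.5487, -0.0909,  0.0569]), 'orientation': array([179.9   ,   0.0108,  75.6116]), 'wrist_force': array([-0.5984,  0.3153,  6.2393]), 'torque': array([-0.0388, -0.0812,  0.2464]), 'grip_width': 0.047285455232010554}
```

View pics/side14z.png

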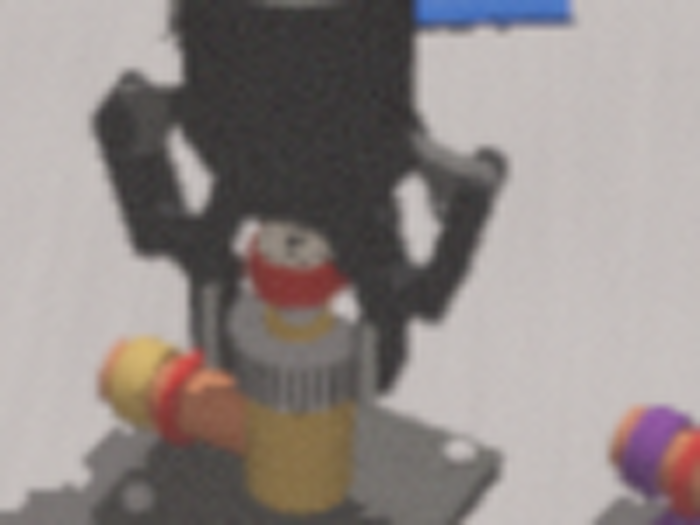

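The nut is gripped at 47 mm. I'll turn it in small clockwise steps at a constant rate and log the moving torque after each one.

Call:
arm_command --pt "0 0 0" --pt "0 0 0" --pt "0 0 0" --pt "0 0 0" --twist '[1,2,3.5,5]'

```text
time_s: 20.53
tcp_pos: [0.5487, -0.0909, 0.0569]
orientation: [179.9, 0.0, 70.6]
wrist_force: [-0.1, -0.2, 5.2]
grip_width: 0.0471
```

```bash
cat > tq.py <<'E'
from cell import get_state
s=get_state(); print("t %.2f q6 %.2f yaw %.2f tz %.3f eff6 %.3f dq6 %.1f F %s w %.4f"%(s["time_s"],s["qpos"][5],s["orientation"][2],s["torque"][2],s["effort"][5],s["dq"][5],s["wrist_force"].round(1),s["grip_width"]))
E
python3 tq.py
```

```text
t 20.53 q6 5.71 yaw 70.56 tz 0.328 eff6 0.068 dq6 17.9 F [-0.1 -0.2  5.2] w 0.0471
```

Call:
arm_command --pt "0 0 0" --pt "0 0 0" --pt "0 0 0" --twist '[1.5,3,4.5]'

```text
time_s: 20.78
tcp_pos: [0.5487, -0.0909, 0.0569]
orientation: [179.9, -0.0, 66.1]
wrist_force: [-1.2, -0.2, 5.9]
grip_width: 0.0468
```

```bash
python3 tq.py
```

```text
t 20.78 q6 10.21 yaw 66.06 tz 0.437 eff6 0.078 dq6 17.8 F [-1.2 -0.2  5.9] w 0.0468
```

Call:
arm_command --pt "0 0 0" --pt "0 0 0" --pt "0 0 0" --twist '[1.5,3,4.5]'

```text
time_s: 21.03
tcp_pos: [0.5487, -0.0909, 0.0569]
orientation: [179.9, -0.0, 61.6]
wrist_force: [-1.0, 1.0, 5.8]
grip_width: 0.047
```

```bash
python3 tq.py
```

```text
t 21.03 q6 14.71 yaw 61.56 tz 0.445 eff6 0.078 dq6 17.8 F [-1.   1.   5.8] w 0.0470
```

Call:
arm_command --pt "0 0 0" --pt "0 0 0" --twist '[1.5,3]'

```text
time_s: 21.2
tcp_pos: [0.5488, -0.0909, 0.0569]
orientation: [179.9, -0.0, 58.6]
wrist_force: [-0.4, -0.4, 5.2]
grip_width: 0.0469
```

```bash
python3 tq.py
```

```text
t 21.20 q6 17.71 yaw 58.56 tz 0.396 eff6 0.078 dq6 17.8 F [-0.4 -0.4  5.2] w 0.0469
```

Call:
arm_command --pt "0 0 0" --pt "0 0 0" --twist '[1.5,3]'

```text
time_s: 21.37
tcp_pos: [0.5488, -0.0909, 0.0569]
orientation: [179.9, -0.0, 55.6]
wrist_force: [-0.4, 0.4, 5.5]
grip_width: 0.0469
```

```bash
python3 tq.py
```

```text
t 21.37 q6 20.71 yaw 55.56 tz 0.395 eff6 0.079 dq6 17.9 F [-0.4  0.4  5.5] w 0.0469
```

Call:
arm_command --pt "0 0 0" --pt "0 0 0" --twist '[1.5,3]'

```text
time_s: 21.53
tcp_pos: [0.5488, -0.0909, 0.0569]
orientation: [179.9, -0.0, 52.6]
wrist_force: [-0.0, -0.4, 6.4]
grip_width: 0.0468
```

```bash
python3 tq.py
```

```text
t 21.53 q6 23.70 yaw 52.57 tz 0.487 eff6 0.085 dq6 17.8 F [-0.  -0.4  6.4] w 0.0468
```

Call:
arm_command --pt "0 0 0" --pt "0 0 0" --twist '[1.5,3]'

```text
time_s: 21.7
tcp_pos: [0.5488, -0.091, 0.0569]
orientation: [179.9, -0.0, 49.6]
wrist_force: [-0.1, 0.9, 5.6]
grip_width: 0.0466
```

```bash
python3 tq.py
```

```text
t 21.70 q6 26.71 yaw 49.57 tz 0.441 eff6 0.108 dq6 17.8 F [-0.1  0.9  5.6] w 0.0466
```

Call:
arm_command --pt "0 0 0" --pt "0 0 0" --twist '[1.5,3]'

```text
time_s: 21.87
tcp_pos: [0.5488, -0.0909, 0.0569]
orientation: [179.9, -0.0, 46.6]
wrist_force: [-0.9, 0.2, 5.5]
grip_width: 0.0469
```

```bash
python3 tq.py
```

```text
t 21.87 q6 29.70 yaw 46.57 tz 0.466 eff6 0.140 dq6 17.8 F [-0.9  0.2  5.5] w 0.0469
```

Call:
arm_command --pt "0 0 0" --pt "0 0 0" --twist '[1.5,3]'

```text
time_s: 22.03
tcp_pos: [0.5488, -0.0909, 0.0569]
orientation: [179.9, -0.0, 43.6]
wrist_force: [-1.0, 0.3, 5.4]
grip_width: 0.0472
```

```bash
python3 tq.py
```

```text
t 22.03 q6 32.70 yaw 43.58 tz 0.524 eff6 0.176 dq6 17.8 F [-1.   0.3  5.4] w 0.0472
```

Call:
arm_command --pt "0 0 0" --pt "0 0 0" --twist '[1.5,3]'

```text
time_s: 22.2
tcp_pos: [0.5488, -0.091, 0.0569]
orientation: [179.9, -0.0, 40.6]
wrist_force: [0.2, -0.2, 4.3]
grip_width: 0.0468
```

```bash
python3 tq.py
```

```text
t 22.20 q6 35.69 yaw 40.59 tz 0.520 eff6 0.214 dq6 17.8 F [ 0.2 -0.2  4.3] w 0.0468
```

Call:
arm_command --pt "0 0 0" --twist '[1.5]'

```text
time_s: 22.28
tcp_pos: [0.5488, -0.091, 0.0569]
orientation: [179.9, -0.0, 39.1]
wrist_force: [0.5, 0.5, 5.2]
grip_width: 0.0472
```

```bash
python3 tq.py
```

```text
t 22.28 q6 37.19 yaw 39.09 tz 0.583 eff6 0.234 dq6 17.8 F [0.5 0.5 5.2] w 0.0472
```

Call:
arm_command --pt "0 0 0" --twist '[1.5]'

```text
time_s: 22.37
tcp_pos: [0.5488, -0.091, 0.0569]
orientation: [179.9, -0.0, 37.6]
wrist_force: [0.8, -0.6, 6.0]
grip_width: 0.047
```

```bash
python3 tq.py
```

```text
t 22.37 q6 38.69 yaw 37.60 tz 0.626 eff6 0.254 dq6 17.9 F [ 0.8 -0.6  6. ] w 0.0470
```

Call:
arm_command --pt "0 0 0" --twist '[1.5]'

```text
time_s: 22.45
tcp_pos: [0.5488, -0.091, 0.0569]
orientation: [179.9, -0.0, 36.1]
wrist_force: [0.1, -0.1, 4.6]
grip_width: 0.0468
```

```bash
python3 tq.py
```

```text
t 22.45 q6 40.18 yaw 36.10 tz 0.656 eff6 0.275 dq6 17.7 F [ 0.1 -0.1  4.6] w 0.0468
```

Call:
arm_command --pt "0 0 0" --twist '[1.5]'

```text
time_s: 22.53
tcp_pos: [0.5488, -0.091, 0.0569]
orientation: [179.9, -0.0, 34.6]
wrist_force: [-1.9, 0.3, 5.8]
grip_width: 0.047
```

```bash
python3 tq.py
```

```text
t 22.53 q6 41.68 yaw 34.60 tz 0.633 eff6 0.296 dq6 17.8 F [-1.9  0.3  5.8] w 0.0470
```

Call:
arm_command --pt "0 0 0" --twist '[1.5]'

```text
time_s: 22.62
tcp_pos: [0.5488, -0.091, 0.0569]
orientation: [179.9, -0.0, 33.1]
wrist_force: [-0.4, 0.8, 4.8]
grip_width: 0.0469
```

```bash
python3 tq.py
```

```text
t 22.62 q6 43.18 yaw 33.11 tz 0.617 eff6 0.317 dq6 17.8 F [-0.4  0.8  4.8] w 0.0469
```

Call:
arm_command --pt "0 0 0" --twist '[1.5]'

```text
time_s: 22.7
tcp_pos: [0.5488, -0.091, 0.0569]
orientation: [179.9, -0.1, 31.6]
wrist_force: [-0.0, -0.1, 5.8]
grip_width: 0.0469
```

```bash
python3 tq.py
```

```text
t 22.70 q6 44.68 yaw 31.61 tz 0.695 eff6 0.338 dq6 17.8 F [-0.  -0.1  5.8] w 0.0469
```

Call:
arm_command --pt "0 0 0" --pt "0 0 0" --pt "0 0 0" --pt "0 0 0" --twist '[0,0,0,0]'

```text
time_s: 23.03
tcp_pos: [0.5488, -0.091, 0.0569]
orientation: [179.9, -0.1, 31.6]
wrist_force: [-0.5, -0.8, 5.9]
grip_width: 0.0468
```

```bash
python3 tq.py
```

```text
t 23.03 q6 44.65 yaw 31.62 tz 0.293 eff6 0.270 dq6 0.0 F [-0.5 -0.8  5.9] w 0.0468
```

Moving push-back change is about 0.26 N m by tz and by joint effort, in the middle of the snug range. I'll release.

Call:
arm_command --pt "0 0 0" --pt "0 0 0" --pt "0 0 0" --pt "0 0 0" --pt "0 0 0" --pt "0 0 0" --pt "0 0 0" --pt "0 0 0" --twist '[0,0,0,0,0,0,0,0]' --claw -1

```text
time_s: 23.7
tcp_pos: [0.548, -0.0907, 0.0561]
orientation: [-180.0, 0.0, 31.6]
wrist_force: [0.3, 0.3, -0.6]
grip_width: 0.0855
```

Call:
arm_command --pt "0 0 -0.5" --pt "0 0 -1.5" --pt "0 0 -3" --pt "0 0 -5" --pt "0 0 -7" --pt "0 0 -9" --pt "0 0 -11" --pt "0 0 -13" --pt "0 0 -14" --pt "0 0 -14" --pt "0 0 -14" --twist '[0,0,0,0,0,0,0,0,0,0,0]'

```text
time_s: 24.62
tcp_pos: [0.5482, -0.0907, 0.1968]
orientation: [179.9, -0.1, 31.6]
wrist_force: [-0.3, 0.1, -1.0]
grip_width: 0.0853
```

```bash
python3 tq.py; python3 st.py 15;python3 dz.py 11 15
```

```text
t 24.62 q6 44.67 yaw 31.58 tz 0.029 eff6 0.000 dq6 0.1 F [-0.3  0.1 -1. ] w 0.0853
{'time_s': 24.6167, 'qpos': array([-13.7534,  17.654 ,  91.5718,  -0.0005,  70.6829,  44.6678]), 'tcp_pos': array([ 0.5482, -0.0907,  0.1968]), 'orientation': array([179.9347,  -0.0639,  31.5791]), 'wrist_force': array([-0.3238,  0.1299, -0.9596]), 'torque': array([-0.0084, -0.0348,  0.0294]), 'grip_width': 0.0853305659952971}
rack (np.float64(0.07719051455051862), np.float64(0.0772784837280651), np.int64(33)) green (np.float64(0.07689745304338369), np.float64(0.07721997678557618), np.int64(37))
lift (np.float64(0.17492525610483228), np.float64(0.17498568963107228), np.int64(36))
6 (np.float64(0.17387849028804458), np.float64(0.17380581315742832), np.int64(38))
8 (np.float64(0.11961827168268757), np.float64(0.11947532958289424), np.int64(33))
11 (np.float64(0.11653590014510168), np.float64(0.11642509678872795), np.int64(36))
15 (np.float64(0.11589103086939606), np.float64(0.1158403844337871), np.int64(36))
8 shift 19.375 -0.125 0.9273617267608643 dz 0.054857707286787474
11 shift 20.0 0.125 0.7068596482276917 dz 0.056686088138938925
15 shift 21.125 -0.5 0.6544474959373474 dz 0.059986750595235006
```

View pics/side15z.png

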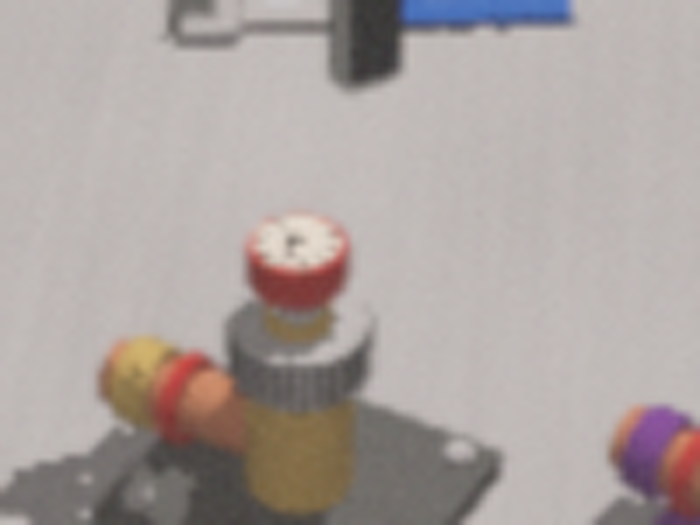

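View pics/side15.png

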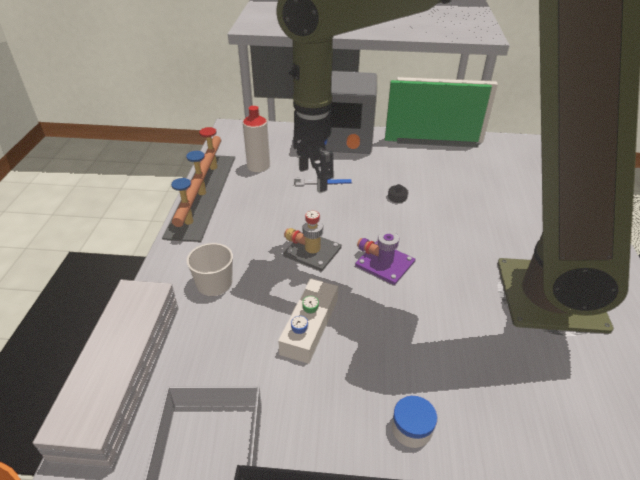

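The red thermometer stands upright in the gland at (313,217), with its dial face at 0.1159 m. The blue and green ones are still in the rack, and the gripper is clear. I'll hand it in.

```bash
python3 -c "
from cell import *
print(sign_off())"
```

```text
the job is handed in; nothing more can be done
None
```

The red thermometer is home in the brass gland, the nut is tightened to snug, and the arm is clear. I handed the job in at about 25 s; no verdict was reported.

**Seating:** The dial face measured 0.1159 m at the end, against 0.116 m for fully home. After letting go I was unsure by about 0.5 mm, so I pressed the dial with shut fingertips to about 14 N. It only gave elastically, which I took as contact with the seat. The hardest push anywhere was about 15 N.

**Nut:** I turned it about 44° clockwise. The push-back rose by about 0.26 N m:
- **Joint effort, moving:** a rise of 0.26 N m over the free nut.
- **Wrist torque, moving:** the last two readings gave rises of 0.20 and 0.28 N m.
- **Wrist torque, at rest:** 0.29 N m, against 0.03 N m with the gripper empty. I took no at-rest reading on the free nut.

**Checks that disagreed:**
- I never clearly felt the 6 to 10 N step of the spring balls. The force stayed low until the stem was about at the seat, so seating rests on the height and the press test.
- The joint effort may lag while moving, which would put the true push-back nearer 0.31 N m, still within snug.

The last side picture shows the blue and green thermometers still in the rack. The loose things and the purple look-alike appear unmoved, though I checked those only by eye.

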